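Pull out both flap supports and let the writing flap down

ROBOT

A 6-joint arm with a two-finger parallel gripper is mounted at the origin on a cart in front of the work surface, level with it; the furniture and walls round the work are solid. World frame = base frame: x ahead of the robot, y to its left, z up, the work surface at z = 0. Lengths are in m, angles in rad, forces in N, time in s.
With the tool pointing down it reaches from about 0.3 to 0.875 m from the base axis. Payload 6.4 kg.
Tool frame: the origin (TCP) lies at the very end of the fingers, on their centre line; the grasp point (between the pads) lies 19 mm behind it; z points along the fingers, y is the line along which they close (so a half turn about z gives the same grasp; the last joint's range is limited). The gripper opens to 85 mm and grips with 20 to 120 N. Pads are 22 mm wide; open, the fingers measure 114 mm over their backs; the gripper's body (76 mm by 85 mm) begins 54 mm behind the grasp point. The pads swing forward as they close: fully open they stand 13 mm farther back than shut.
Start: joints at [1.041, 0.181, 1.607, -0, 1.354, -0.206], TCP at [0.183, 0.545, 0.231] pointing down, gripper open.
Joint ranges: [-2.99, 2.99], [-0.89, 2.07], [0.3, 2.58], [-1.14, 4.28], [0, 2.63], [-3.12, 3.12]. Speed limits (rad/s): [2.57, 2.57, 3.01, 3.14, 3.14, 3.14].

INTERFACE

Orientations are given as a unit quaternion [w, x, y, z].
In Python, from bench import ctrl gives the robot as it stands.
- The arm moves only by the tool jog_arm, never from a script. Its argument "series" is a list that holds one entry, the list of rows, each a list of 7 numbers: the shift along the tool's x, y, z in mm, then the turn, a rotation vector about the tool's x, y, z in rad, then the finger opening in mm, from 0 to 85.4. In form: [[[tx, ty, tz, rx, ry, rz, gripper], ...]]. A call has exactly 10 rows; each row shifts and turns the commanded pose from where the row before left it, along the tool's axes as they then stand; what a row does not reach is not made up. A row lasts 1/10 s, in which the tool goes at most 50 mm and 8.59 degrees, less where a joint would pass 70% of its speed; a pose out of reach is approached as far as the arm can. A call with a gripper value outside its range is refused whole. The fingers move at their own pace and stop on an object; the grip force is fixed at half the most. Time passes only in rows, so rows that do not move let the fingers close, or fill a call up. It gives the time, the measured TCP pose, the force, the opening and the grip force at its end, in the units of the state.
- ctrl.get_obs(): the state, without advancing time (a new reading comes with each control period).
- ctrl.camera(name): name is "side" or "top" or "wrist"; returns a dict with "frame" (420x560x3 uint8, blue, green, red), "z_map" (420x560 float32, m along the optical axis (not along the pixel's ray), 0 where there is no reading), "fx", "fy", "cx", "cy" (pixels), "k1" (the pictures are not rectified: a ray, as slopes to the right and down, at radius r is drawn at 1 + k1 r^2 times it, then the intrinsics apply), "xyz" and "rotation" of the camera in the world. Camera axes: x right, y down, z forward; pixel columns grow to the right and rows downward; lengths in m; the calibration is good to about 2 mm. A picture is of the moment at which its call begins.
- ctrl.hand_in(): hands the job in; it is judged then, once.
The state is a dict: "time_s": time; "q": joint angles; "dq": joint speeds; "joint_efforts": joint torques, N m; "eef_pos": TCP position; "eef_rot": TCP orientation; "wrist_force": force on the tool from outside, world axes, zero at the start; "torque": the same for the moment, N m; "opening": opening from 0.0 (shut) to 1.0 (fully open); "grasp_force": force on a finger pad.
Only numpy, scipy, OpenCV 4.12 (cv2) and the standard library are available. Lean on these libraries where they do the work, as an engineer would, in place of code of your own. Each camera call takes 0.05 s, during which the arm holds its last target. There are 200 camera calls.

TASK

Get the small fold-down writing flap on the desk ready for a reader: first pull both slide-out supports under it all the way out, then let the standing flap down gently, guiding it all the way, until it rests flat on both supports, and let go of it. Do not let the flap drop, and leave the other things on the desk where they are.

Things in the scene. Friction and masses are not known exactly. Their poses are not given: they have to be found in the camera images.
- unit: Fixed wooden box, 130 mm wide, 65 deep, 153 high, with supports and flap, at the left of the desk, its back partly under the left monitor arm (underside 180 to 290 mm up, rising to the left), facing the desk's near edge some 100 mm ahead. Origin: on the desk, middle of the front face's lower edge. Level x points from the front into the box, y to the left as seen from its front, z up.
- support_left (a joint): Slide of the left support (as seen from the unit's front; at unit y = +47 mm), m: 0 = pushed in, 0.045 = fully out (stop). It moves along the unit's -x, level, with about 1.5 N of friction, and stays where it is left. A wooden bar 16 mm wide and 16 high, top at z = 58 mm, under the flap, with a steel knob in front.
- support_right (a joint): Slide of the right support (as seen from the unit's front; at unit y = -47 mm), m: 0 = pushed in, 0.045 = fully out (stop). It moves along the unit's -x, level, with about 1.5 N of friction, and stays where it is left. A wooden bar 16 mm wide and 16 high, top at z = 58 mm, under the flap, with a steel knob in front.
- support_left_knob (a point): Centre of the left support's steel knob head: 18 mm across, 14 long, axis along the unit's x, on a 9 mm neck. z = 50 mm; 30 mm in front of the unit's front face when pushed in, so only 20 mm in front of the standing flap's outer face, which begins at z = 68 mm and blocks a hand from straight above. Moves with the support; axes as the unit's.
- support_right_knob (a point): Centre of the right support's steel knob head: 18 mm across, 14 long, axis along the unit's x, on a 9 mm neck. z = 50 mm; 30 mm in front of the unit's front face when pushed in, so only 20 mm in front of the standing flap's outer face, which begins at z = 68 mm and blocks a hand from straight above. Moves with the support; axes as the unit's.
- flap (a joint): Hinge angle of the flap, rad: 0 = standing upright (closed), grows as it comes forward and down, 1.57 = level, resting on the pulled-out supports; without them it would go on to 2.0. The hinge holds the flap by friction up to 0.2 to 0.3 rad; past that it falls unless held (0.16 kg).
- flap_hinge (a point): Middle of the hinge axis: level, along the unit's y, in the plane of the front face (unit x = 0), 68 mm above the desk. The pull's centre lies 104 mm along the board from the hinge and 5 mm to its outer side (in front when upright, below when down). Axes as the unit's.
- eraser: Eraser 52 x 23 x 14 mm lying on the desk in front of the unit, between the knobs; leave it. Origin: centre of its underside.
- glue_stick: Glue stick, 27 mm across, 91 mm high, standing beside the unit, at its right as seen from its front; leave it upright. Origin: centre of its underside, z along it.
- label_roll: Roll of white labels, 68 mm across, 30 mm high, lying beside the unit, at its left; leave it. Origin: centre of its underside.
- sticky_pad_pink: Pad of sticky notes 51 x 39 x 14 mm lying on the desk in front of the unit, at its left; leave it. Origin: centre of its underside.
- flap_pull (a point): Centre of the flap's pull: a steel disc 26 mm across and 14 thick (along the unit's y: pinch its flat faces, it can turn between the fingers), 104 mm from the hinge, 29 beyond the flap's free edge on a thin neck. Flap: board 122 mm wide, 75 long, 10 thick, disc in its mid-plane. Axes turn with the flap: z from hinge to disc. z = 172 mm when the flap stands, 63 when down.

How it is judged:
By the outcome, as a careful person would: the job done as asked, in the order asked, and still so for the second after the job is handed in, with the robot touching nothing.
It also fails if it takes over 58 s, if anything falls off the work surface, if the arm or the gripper's body presses on something with over 40 N, if the wrist force passes 120 N, or if a joint passes its speed limit or range.

## Working session

There is one attempt and no reset: what is moved stays moved. The work goes in short steps, Python scripts to look and compute and a tool call to move; the robot and the scene stay as the last step left them, time stands still between calls to the robot, and variables do not carry over. Pictures are saved under pics/ and viewed, at most 10 in all, crops included, and the job is handed in when it is done.

Besides the shell and the picture viewer there is one more tool, called after "Emit:" as name(argument=value, ...) on one line, values as JSON. jog_arm: Moves the arm, as the interface text tells. Its arguments: {"type":"object","properties":{"series":{"type":"array"}},"required":["series"]}

```bash
mkdir -p pics; cat > h.py <<'E'
import numpy as np,cv2
from bench import ctrl
from scipy.spatial.transform import Rotation as R
def rot(r):
    r=np.array(r,float)
    return r if r.shape==(3,3) else R.from_quat(r[[1,2,3,0]]).as_matrix()
def cam(n,f=None):
    c=ctrl.camera(n)
    if f: cv2.imwrite('pics/'+f,c['frame'])
    return c
def cloud(c):
    v,u=np.mgrid[0:420,0:560].astype(float)
    x=(u-c['cx'])/c['fx'];y=(v-c['cy'])/c['fy'];xd,yd=x.copy(),y.copy()
    for _ in range(10):
        s=1+c['k1']*(x*x+y*y);x=xd/s;y=yd/s
    P=np.dstack([x,y,np.ones_like(x)])*c['z_map'][...,None]
    W=P@rot(c['rotation']).T+np.array(c['xyz'])
    W[c['z_map']==0]=np.nan
    return W
E
python3 - <<'E'
from h import *
for n in ('top','side','wrist'):
    c=cam(n); np.savez(n+'.npz',W=cloud(c),f=c['frame']); print(n,c['xyz'],np.round(rot(c['rotation']),2).tolist(),c['fx'])
    globals()[n]=c['frame']
cv2.imwrite('pics/a.png',cv2.resize(np.hstack([top,side]),(800,300)))
cv2.imwrite('pics/top.png',cv2.resize(top,(800,600)))
cv2.imwrite('pics/w.png',np.hstack([wrist]))
print(ctrl.get_obs())
E
```

```text
top [0.32811903 0.29368909 0.96261976] [[0.02, -0.99, 0.16], [-1.0, -0.02, -0.0], [0.0, -0.16, -0.99]] 509.4188115907214
side [0.33778769 0.91680146 0.70975849] [[-0.97, -0.17, 0.16], [-0.23, 0.66, -0.72], [0.02, -0.74, -0.68]] 444.93029774618594
wrist [0.1080191  0.56875638 0.37329034] [[0.32, 0.9, 0.29], [0.95, -0.3, -0.1], [-0.0, 0.31, -0.95]] 313.731167996314
{'time_s': 0.15, 'q': array([ 1.04071090e+00,  1.81390766e-01,  1.60777559e+00, -1.11321671e-05,
        1.35382387e+00, -2.06309633e-01]), 'dq': array([ 0.00020747, -0.00121108, -0.00176589, -0.00012004,  0.00117606,
       -0.00037392]), 'joint_efforts': array([ 1.00190886e-03, -4.45259893e+01, -3.51692212e+01, -1.53520409e-04,
        5.74216116e-03, -3.01591524e-05]), 'eef_pos': array([0.18270439, 0.54474573, 0.23058098]), 'eef_rot': array([-2.46447385e-04,  1.61180479e-01,  9.86924701e-01, -6.53909902e-04]), 'wrist_force': array([-0.29780001, -0.03159685, -0.02666179]), 'torque': array([ 0.0320913 , -0.04395156, -0.05241204]), 'grasp_force': 0.0, 'opening': 1.0050316362325076}
```

View pics/top.png

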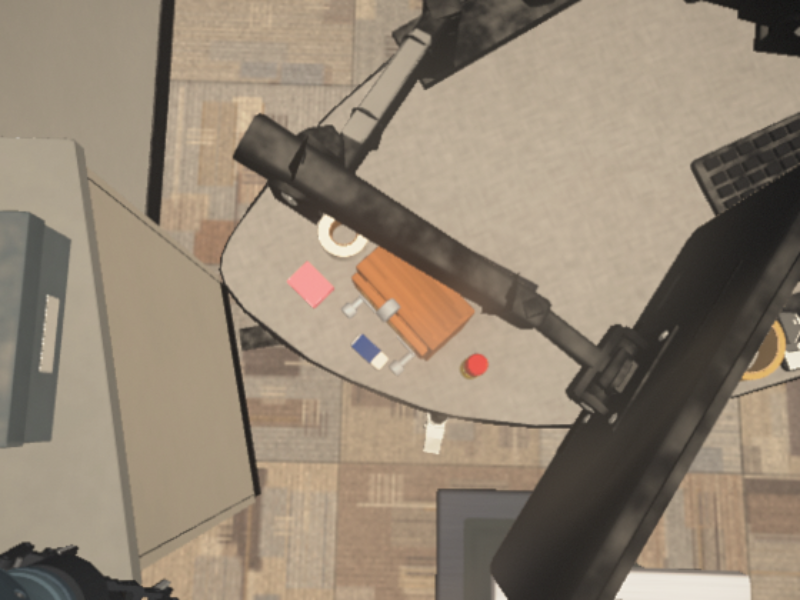

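View pics/a.png

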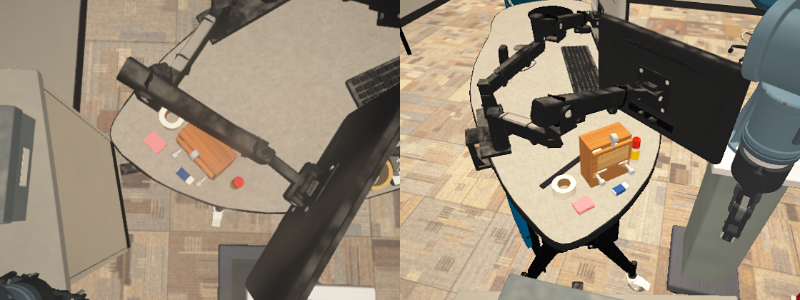

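Top view (800x600): unit at about (415,300), facing lower-left; knobs at (352,308) and (402,362), pull at (388,310), eraser (370,350), pad (310,284), glue (475,365), label roll (342,235). The gripper is not near the unit.

```bash
python3 - <<'E'
from h import *
d=np.load('top.npz');W=d['W'];f=d['f']
s=.7
for n,(u,v) in dict(kL=(350,310),kR=(400,364),pull=(388,310),eras=(370,350),pad=(310,284),glue=(475,365),roll=(322,235),tl=(375,252),tr=(470,315),fl=(356,275),fr=(428,352)).items():
    u,v=int(u*s),int(v*s); p=np.nanmedian(W[v-1:v+2,u-1:u+2].reshape(-1,3),0); print(n,np.round(p,4))
# unit top plane points
m=(abs(W[...,2]-.153)<.012)&(np.hypot(W[...,0]-W[215,290,0],W[...,1]-W[215,290,1])<.12)
hsv=cv2.cvtColor(f,cv2.COLOR_BGR2HSV)
wood=m&(hsv[...,1]>90)
P=W[wood];print(len(P),np.median(P[:,2]))
r=cv2.minAreaRect(P[:,:2].astype(np.float32));print(r);print(cv2.boxPoints(r))
m2=(abs(W[...,2]-.055)<.012)&(W[...,0]<W[int(300*s),int(415*s),0])
n,l,st,ce=cv2.connectedComponentsWithStats(m2.astype(np.uint8))
for i in range(1,n):
    if st[i,4]>8: print(ce[i]/s,st[i,4],np.round(np.median(W[l==i],0),4))
crop=f[140:280,190:350];cv2.imwrite('pics/crop.png',cv2.resize(crop,(800,600) if 0 else (640,560),interpolation=cv2.INTER_CUBIC))
E
```

```text
kL [0.4633 0.3503 0.0577]
kR [0.3986 0.2842 0.0558]
pull [0.4455 0.3007 0.1832]
eras [0.4195 0.3234 0.0136]
pad [0.505  0.405  0.0152]
glue [0.3961 0.1956 0.0911]
roll [0.5674 0.3913 0.0298]
tl [0.517  0.3173 0.1533]
tr [0.4479 0.2076 0.152 ]
fl [0.4919 0.3381 0.1437]
fr [0.4075 0.2534 0.1256]
2986 0.15292138676704609
((0.471206933259964, 0.27525243163108826), (0.13045582175254822, 0.07868441939353943), 43.83705139160156)
[[0.39690843 0.25845298]
 [0.45140603 0.20169692]
 [0.5455054  0.29205188]
 [0.49100783 0.34880793]]
[ 73.58099107 460.54341375] 10831 [0.2593 0.6716 0.0608]
[348.39285714 313.66071429] 32 [0.4593 0.3503 0.0563]
[636.74603175 323.57142857] 18 [ 0.4546 -0.0089  0.0607]
[770.70211039 354.80925325] 352 [ 0.4184 -0.1837  0.0472]
[399.48051948 364.1017316 ] 132 [0.3967 0.2857 0.0555]
[465.5952381  370.41666667] 24 [0.3899 0.2044 0.0541]
[531.42021721 497.22639933] 342 [0.2384 0.1243 0.057 ]
```

View pics/w.png

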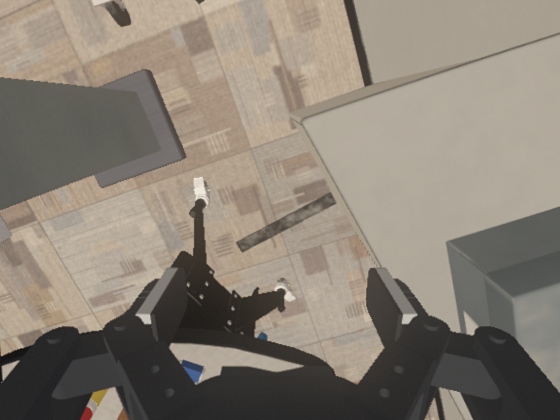

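View pics/crop.png

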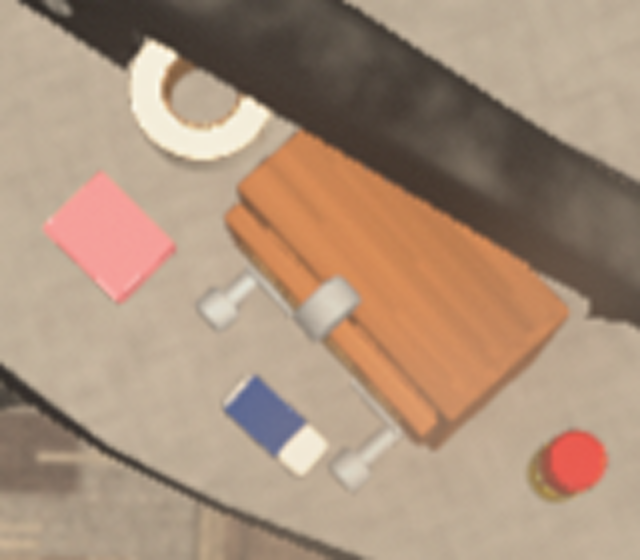

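Wrist view: floor and cabinet only, and the unit is barely visible at the bottom left. In the crop, the knobs are at (218,307) and (350,468), with the eraser between them. Next I'll fit the unit frame and check heights around it.

```bash
cat >> h.py <<'E'
from scipy.linalg import logm
A=np.radians(43.84)
UY=np.array([np.cos(A),np.sin(A),0]);UX=np.array([np.sin(A),-np.cos(A),0]);UZ=np.array([0,0,1.])
B=np.stack([UX,UY,UZ],1)   # unit->world
def T(Rm,p):
    M=np.eye(4);M[:3,:3]=Rm;M[:3,3]=p;return M
def now():
    o=ctrl.get_obs();return T(rot(o['eef_rot']),o['eef_pos']),o
def toolR(tilt):  # tilt: angle below level, rad; y along unit y
    z=np.cos(tilt)*UX-np.sin(tilt)*UZ;return np.stack([np.cross(UY,z),UY,z],1)
def step(T0,T1,n):
    D=np.linalg.inv(T0)@T1;X=np.real(logm(D))/n
    from scipy.linalg import expm
    E=expm(X);return np.round(np.r_[E[:3,3]*1e3,R.from_matrix(E[:3,:3]).as_rotvec()],4)
E
python3 - <<'E'
from h import *
O=np.array([.449,.297,0])
for cn in ('top','side'):
    d=np.load(cn+'.npz');W=d['W'];f=d['f'];hsv=cv2.cvtColor(f,cv2.COLOR_BGR2HSV)
    U=(W-O)@B
    near=(abs(U[...,0])<.12)&(abs(U[...,1])<.1)
    def rep(n,m):
        m=m&near
        if m.sum()>5: print(cn,n,m.sum(),np.round(np.percentile(U[m],[2,10,50,90,98],axis=0),4).T.tolist())
    sat=hsv[...,1]>90
    rep('top',sat&(abs(U[...,2]-.153)<.004)&(U[...,0]>-.01))
    rep('flaptop',sat&(abs(U[...,2]-.143)<.004)&(U[...,0]<.01))
    rep('pull',~sat&(U[...,2]>.162)&(U[...,2]<.19)&(U[...,0]<.02)&(abs(U[...,1])<.02))
    for s in (1,-1): rep('knob%d'%s,~sat&(abs(U[...,2]-.05)<.012)&(U[...,0]<-.018)&(U[...,0]>-.06)&(abs(U[...,1]-s*.047)<.02))
W=np.load('top.npz')['W']
for x in np.arange(.8,-.01,-.1):
    print('%.1f'%x,[ (lambda m: round(float(np.nanmax(W[m][:,2])),2) if m.sum() else None)((abs(W[...,0]-x)<.05)&(abs(W[...,1]-y)<.05)) for y in np.arange(.8,-.01,-.1)])
T0,o=now()
O2=O
for s in(1,):
    k=O+B@[-.03,.047,.05];Rm=toolR(np.radians(45));print(k,step(T0,T(Rm,k-.15*Rm[:,2]),10))
E
```

```text
top top 2610 [[0.0045, 0.0094, 0.0309, 0.0559, 0.0657], [-0.0621, -0.054, -0.0115, 0.0471, 0.0617], [0.1503, 0.1514, 0.1532, 0.1549, 0.1559]]
top flaptop 395 [[-0.008, -0.0072, -0.0031, 0.001, 0.002], [-0.0584, -0.0505, -0.009, 0.0513, 0.0594], [0.1395, 0.1409, 0.1428, 0.1446, 0.1456]]
top pull 159 [[-0.0164, -0.0146, -0.0052, 0.0052, 0.0078], [-0.0058, -0.0055, 0.0004, 0.0065, 0.0077], [0.1713, 0.1757, 0.182, 0.1853, 0.1864]]
top knob1 85 [[-0.0357, -0.0344, -0.0283, -0.0212, -0.0189], [0.0401, 0.0415, 0.0478, 0.0544, 0.0565], [0.0495, 0.0526, 0.0564, 0.0596, 0.0607]]
top knob-1 103 [[-0.0405, -0.0391, -0.0321, -0.0219, -0.019], [-0.0541, -0.052, -0.0458, -0.0395, -0.0376], [0.0492, 0.0517, 0.0561, 0.0598, 0.061]]
side top 1449 [[0.0053, 0.0083, 0.0378, 0.0642, 0.0698], [-0.0613, -0.0516, 0.0106, 0.0567, 0.0648], [0.1504, 0.1528, 0.1544, 0.1556, 0.1563]]
side flaptop 315 [[-0.0075, -0.0066, -0.004, 0.0033, 0.0071], [-0.0584, -0.0498, 0.0084, 0.0574, 0.0642], [0.1393, 0.1405, 0.1437, 0.1455, 0.1466]]
side pull 135 [[-0.0158, -0.0143, -0.0088, 0.0006, 0.0045], [-0.0052, -0.0033, 0.004
[... 319 characters left out ...]
.0446, 0.0476, 0.0558, 0.0599, 0.061]]
0.8 [-0.89, -0.88, None, None, 0.0, 0.18, 0.16, 0.01, 0.28]
0.7 [0.07, 0.07, None, None, 0.01, 0.21, 0.01, 0.01, 0.29]
0.6 [0.07, 0.07, -0.88, 0.01, 0.35, 0.32, 0.01, 0.01, 0.01]
0.5 [None, 0.18, -0.88, 0.01, 0.34, 0.32, 0.28, 0.24, 0.34]
0.4 [None, 0.18, 0.06, 0.0, 0.01, 0.19, 0.26, 0.32, 0.34]
0.3 [0.06, 0.18, 0.07, -0.88, -0.88, 0.0, 0.01, 0.34, 0.34]
0.2 [0.06, 0.07, 0.44, 0.55, -0.89, -0.89, 0.32, 0.34, -0.0]
0.1 [None, -0.89, 0.06, -0.89, -0.88, -0.88, 0.16, 0.0, 0.0]
0.0 [-0.89, -0.88, -0.88, -0.88, -0.89, -0.89, -0.79, -0.33, None]
[0.46212061 0.35119271 0.05      ] [-2.03746e+01  1.02640e+00  1.56321e+01  1.88000e-02 -7.70000e-02
  4.57000e-02]
```

```bash
python3 - <<'E'
from h import *
O=np.array([.449,.297,0])
for cn in ('top','side'):
    d=np.load(cn+'.npz');W=d['W'];f=d['f'];sat=cv2.cvtColor(f,cv2.COLOR_BGR2HSV)[...,1]>90
    U=(W-O)@B; near=(abs(U[...,0])<.12)&(abs(U[...,1])<.1)&sat
    for nm,m,q in (('flap outer',(abs(U[...,2]-.143)<.004)&(U[...,0]<.01),5),('flap mid',(abs(U[...,2]-.143)<.003)&(U[...,0]<.01),50),('box front',(abs(U[...,2]-.153)<.003)&(U[...,0]>-.02),3),('flap face',(U[...,2]>.08)&(U[...,2]<.135)&(U[...,0]<.01),50)):
        P=U[m&near];bs=np.arange(-.055,.056,.01);r=[(b,np.percentile(P[abs(P[:,1]-b)<.005,0],q)) for b in bs if (abs(P[:,1]-b)<.005).sum()>5]
        if len(r)>4:
            r=np.array(r);p=np.polyfit(r[:,0],r[:,1],1);print(cn,nm,'slope deg %.2f x0 %.4f'%(np.degrees(p[0]),p[1]),len(P))
E
```

```text
top flap outer slope deg 0.50 x0 -0.0075 395
top flap mid slope deg 0.37 x0 -0.0031 372
top box front slope deg 0.40 x0 0.0059 2535
top flap face slope deg 4.54 x0 -0.0052 87
side flap outer slope deg 0.37 x0 -0.0069 315
side flap mid slope deg 0.38 x0 -0.0041 280
side box front slope deg -1.96 x0 0.0100 1359
side flap face slope deg 0.44 x0 -0.0054 1124
```

```bash
sed -i 's/^A=.*/A=np.radians(43.4);O=np.array([.4507,.2967,0])/' h.py; python3 - <<'E'
from h import *
T0,o=now();Rm=toolR(np.radians(45))
k=O+B@[-.03,.047,.05];print(k,step(T0,T(Rm,k-.15*Rm[:,2]),10))
E
```

```text
[0.46423638 0.35079035 0.05      ] [-2.05994e+01  1.27110e+00  1.57059e+01  1.91000e-02 -7.69000e-02
  4.64000e-02]
```

Emit:
jog_arm(series=[[[-20.6,1.3,15.7,0.019,-0.077,0.046,60],[-20.6,1.3,15.7,0.019,-0.077,0.046,50],[-20.6,1.3,15.7,0.019,-0.077,0.046,40],[-20.6,1.3,15.7,0.019,-0.077,0.046,40],[-20.6,1.3,15.7,0.019,-0.077,0.046,40],[-20.6,1.3,15.7,0.019,-0.077,0.046,40],[-20.6,1.3,15.7,0.019,-0.077,0.046,40],[-20.6,1.3,15.7,0.019,-0.077,0.046,40],[-20.6,1.3,15.7,0.019,-0.077,0.046,40],[-20.6,1.3,15.7,0.019,-0.077,0.046,40]]])

```text
time_s: 1.15
eef_pos: [0.3925, 0.4283, 0.1563]
eef_rot: [0.353, 0.364, 0.848, -0.151]
wrist_force: [-0.4, -0.1, -0.6]
opening: 0.469
grasp_force: 0.0
```

```bash
python3 - <<'E'
from h import *
c=cam('wrist');cv2.imwrite('pics/w2.png',c['frame']);W=cloud(c);U=(W-O)@B
hsv=cv2.cvtColor(c['frame'],cv2.COLOR_BGR2HSV);sat=hsv[...,1]>90
def rep(n,m):
    if m.sum()>5: print(n,m.sum(),np.round(np.percentile(U[m],[2,10,50,90,98],axis=0),4).T.tolist())
for s in (1,-1): rep('knob%d'%s,~sat&(abs(U[...,2]-.05)<.015)&(U[...,0]<-.021)&(U[...,0]>-.06)&(abs(U[...,1]-s*.047)<.02))
rep('pull',~sat&(U[...,2]>.16)&(U[...,2]<.19)&(abs(U[...,0])<.03)&(abs(U[...,1])<.02))
rep('face',sat&(abs(U[...,2]-.105)<.03)&(abs(U[...,0])<.03)&(abs(U[...,1])<.07))
T0,o=now();print(np.round(o['q'],3))
Rm=toolR(np.radians(45));k=O+B@[-.03,.047,.05]
print(step(T0,T(Rm,k-.03*Rm[:,2]),5))
E
```

```text
knob1 313 [[-0.0362, -0.0357, -0.0345, -0.0274, -0.0245], [0.0382, 0.0401, 0.0459, 0.0525, 0.0544], [0.0435, 0.046, 0.0536, 0.0583, 0.0589]]
knob-1 342 [[-0.0404, -0.0398, -0.0385, -0.0311, -0.028], [-0.0555, -0.0529, -0.0467, -0.0405, -0.0396], [0.0436, 0.0461, 0.0533, 0.0583, 0.0592]]
pull 19 [[-0.0096, -0.0085, -0.0043, 0.0045, 0.0069], [0.0035, 0.0037, 0.0055, 0.0058, 0.0059], [0.1743, 0.1779, 0.183, 0.1843, 0.1844]]
face 6856 [[-0.008, -0.0073, -0.0061, -0.0048, 0.0033], [-0.0591, -0.0501, 0.0038, 0.0515, 0.0606], [0.0763, 0.0812, 0.104, 0.1286, 0.1337]]
[ 1.002  0.507  1.554 -0.779  1.393  0.516]
[ 4.51500e-01 -1.01100e-01  2.34136e+01 -3.00000e-04  1.70000e-03
  1.00000e-04]
```

View pics/w2.png

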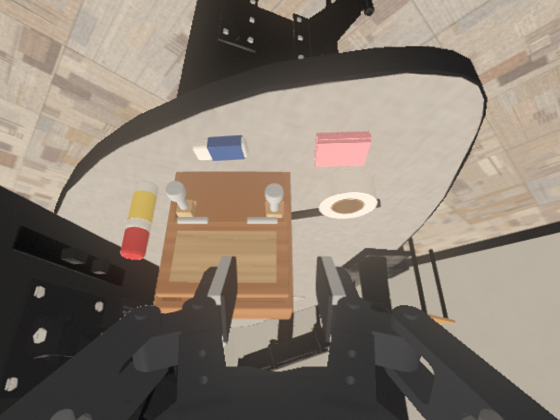

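Wrist view: knobs at (272,193) and (178,192), and the eraser at (222,149) is clear. The right support sits about 4 mm out already. I'll approach the left knob.

Emit:
jog_arm(series=[[[0.4,0,23,0,0.002,0,40],[0.4,0,23,0,0.002,0,40],[0.4,0,23,0,0.002,0,40],[0.4,0,23,0,0.001,0,40],[0.4,0,23,0,0.001,0,40],[0.3,0,20,0,0,0,40],[0,0,15,0,0,0,40],[0,0,10,0,0,0,40],[0,0,4,0,0,0,40],[0,0,0,0,0,0,10]]])

```text
time_s: 2.2
eef_pos: [0.4707, 0.3467, 0.0386]
eef_rot: [0.348, 0.364, 0.851, -0.149]
wrist_force: [-0.0, -0.9, -0.5]
opening: 0.314
grasp_force: 0.0
```

Emit:
jog_arm(series=[[[0,0,0,0,0,0,10],[0,0,0,0,0,0,10],[0,0,0,0,0,0,10],[0,0,0,0,0,0,10],[0,0,0,0,0,0,10],[0,0,0,0,0,0,10],[0,0,0,0,0,0,10],[0,0,0,0,0,0,10],[0,0,0,0,0,0,10],[0,0,0,0,0,0,10]]])

```text
time_s: 3.2
eef_pos: [0.4691, 0.3452, 0.0391]
eef_rot: [0.348, 0.365, 0.85, -0.151]
wrist_force: [-4.8, -5.6, 2.4]
opening: 0.177
grasp_force: 58.5
```

Emit:
jog_arm(series=[[[2,0,-2,0,0,0,10],[4,0,-4,0,0,0,10],[4,0,-4,0,0,0,10],[4,0,-4,0,0,0,10],[4,0,-4,0,0,0,10],[4,0,-4,0,0,0,10],[4,0,-4,0,0,0,10],[3,0,-3,0,0,0,10],[2,0,-2,0,0,0,10],[0,0,0,0,0,0,10]]])

```text
time_s: 4.2
eef_pos: [0.4402, 0.3757, 0.0392]
eef_rot: [0.349, 0.364, 0.85, -0.152]
wrist_force: [6.4, -12.6, -3.6]
opening: 0.177
grasp_force: 60.0
```

Emit:
jog_arm(series=[[[1,0,-1,0,0,0,10],[1,0,-1,0,0,0,10],[1,0,-1,0,0,0,10],[0,0,0,0,0,0,10],[0,0,0,0,0,0,10],[0,0,0,0,0,0,40],[0,0,0,0,0,0,40],[0,0,0,0,0,0,40],[0,0,-20,0,0,0,40],[0,0,-40,0,0,0,40]]])

```text
time_s: 5.2
eef_pos: [0.4073, 0.4105, 0.0806]
eef_rot: [0.348, 0.364, 0.851, -0.151]
wrist_force: [0.2, 0.3, -0.8]
opening: 0.467
grasp_force: 0.0
```

```bash
python3 - <<'E'
from h import *
for cn in ('top','side','wrist'):
    c=cam(cn);W=cloud(c);U=(W-O)@B
    sat=cv2.cvtColor(c['frame'],cv2.COLOR_BGR2HSV)[...,1]>90
    for s in (1,-1):
        m=~sat&(abs(U[...,2]-.05)<.013)&(U[...,0]<-.021)&(U[...,0]>-.095)&(abs(U[...,1]-s*.047)<.014)
        if m.sum()>5: print(cn,s,m.sum(),np.round(np.percentile(U[m],[2,10,50,90,98],axis=0),4).T.tolist())
T0,o=now();Rm=toolR(np.radians(45));print((T0[:3,3]-O)@B)
k=O+B@[-.034,-.047,.05]
print(step(T0,T(Rm,k-.06*Rm[:,2]),8))
E
```

```text
top 1 147 [[-0.0782, -0.0757, -0.0646, -0.0436, -0.0393], [0.0392, 0.0407, 0.0463, 0.0514, 0.0544], [0.0479, 0.0517, 0.0555, 0.0587, 0.0596]]
top -1 98 [[-0.0417, -0.0403, -0.0334, -0.0242, -0.0215], [-0.0553, -0.0534, -0.0471, -0.0408, -0.0388], [0.0489, 0.0517, 0.0566, 0.0597, 0.0614]]
side 1 124 [[-0.0776, -0.077, -0.0697, -0.0459, -0.0395], [0.0409, 0.0429, 0.0488, 0.0541, 0.0556], [0.046, 0.0497, 0.0555, 0.0596, 0.0612]]
side -1 79 [[-0.0411, -0.0404, -0.0362, -0.0276, -0.022], [-0.0555, -0.0525, -0.0448, -0.0395, -0.0387], [0.0449, 0.0487, 0.0564, 0.0601, 0.0614]]
wrist 1 904 [[-0.0772, -0.0767, -0.0743, -0.0345, -0.0241], [0.0386, 0.0401, 0.0462, 0.0522, 0.0536], [0.0438, 0.0467, 0.0543, 0.0583, 0.0588]]
wrist -1 452 [[-0.0403, -0.0398, -0.0386, -0.0319, -0.0288], [-0.0542, -0.0525, -0.046, -0.0404, -0.0397], [0.0433, 0.0456, 0.052, 0.0577, 0.0585]]
[-0.1154021   0.05063572  0.0844347 ]
[-4.15590e+00 -1.22228e+01  2.64890e+00  1.20000e-03 -1.10000e-03
  2.00000e-04]
```

Emit:
jog_arm(series=[[[-4.2,-12.2,2.6,0.001,-0.001,0,40],[-4.2,-12.2,2.6,0.001,-0.001,0,40],[-4.2,-12.2,2.6,0.001,-0.001,0,40],[-4.2,-12.2,2.6,0.001,-0.001,0,40],[-4.2,-12.2,2.6,0.001,-0.001,0,40],[-4.2,-12.2,2.6,0.001,-0.001,0,40],[-4.2,-12.2,2.6,0.001,-0.001,0,40],[-4.2,-12.2,2.6,0.001,-0.001,0,40],[0,0,10,0,0,0,40],[0,0,10,0,0,0,40]]])

```text
time_s: 6.35
eef_pos: [0.3742, 0.3064, 0.0762]
eef_rot: [0.351, 0.365, 0.849, -0.153]
wrist_force: [0.0, 0.3, 0.2]
opening: 0.467
grasp_force: 0.0
```

```bash
python3 - <<'E'
from h import *
T0,o=now();Rm=toolR(np.radians(45));print((T0[:3,3]-O)@B)
k=O+B@[-.034,-.047,.05]
print(step(T0,T(Rm,k+.015*Rm[:,2]),6))
E
```

```text
[-0.0596387  -0.04888392  0.07618005]
[ 6.3100e-02  3.3240e-01  8.6062e+00 -6.0000e-04 -0.0000e+00  5.0000e-04]
```

Emit:
jog_arm(series=[[[0,0.5,10,0,0,0,40],[0,0.5,10,0,0,0,40],[0,0.5,10,0,0,0,40],[0,0.5,10,0,0,0,40],[0,0,8,0,0,0,40],[0,0,4,0,0,0,40],[0,0,0,0,0,0,40],[0,0,0,0,0,0,10],[0,0,0,0,0,0,10],[0,0,0,0,0,0,10]]])

```text
time_s: 7.35
eef_pos: [0.4001, 0.281, 0.0404]
eef_rot: [0.351, 0.365, 0.849, -0.154]
wrist_force: [-1.8, -1.5, 2.5]
opening: 0.185
grasp_force: 58.4
```

Emit:
jog_arm(series=[[[0,0,0,0,0,0,10],[0,0,0,0,0,0,10],[3,0,-3,0,0,0,10],[4,0,-4,0,0,0,10],[4,0,-4,0,0,0,10],[4,0,-4,0,0,0,10],[4,0,-4,0,0,0,10],[4,0,-4,0,0,0,10],[3,0,-3,0,0,0,10],[0,0,0,0,0,0,10]]])

```text
time_s: 8.35
eef_pos: [0.3745, 0.3082, 0.0403]
eef_rot: [0.351, 0.365, 0.849, -0.154]
wrist_force: [-4.2, -2.3, 7.3]
opening: 0.183
grasp_force: 59.3
```

Emit:
jog_arm(series=[[[1,0,-1,0,0,0,10],[1,0,-1,0,0,0,10],[1,0,-1,0,0,0,10],[0,0,0,0,0,0,10],[0,0,0,0,0,0,10],[0,0,0,0,0,0,10],[0,0,0,0,0,0,10],[0,0,0,0,0,0,10],[0,0,0,0,0,0,10],[0,0,0,0,0,0,10]]])

```text
time_s: 9.35
eef_pos: [0.3741, 0.3084, 0.0405]
eef_rot: [0.352, 0.365, 0.848, -0.156]
wrist_force: [18.7, -16.2, -2.3]
opening: 0.174
grasp_force: 59.7
```

Emit:
jog_arm(series=[[[0,0,0,0,0,0,30],[0,0,0,0,0,0,30],[0,0,0,0,0,0,30],[0,0,0,0,0,0,30],[0,0,-10,0,0,0,30],[0,0,-30,0,0,0,30],[0,0,-40,0,0,0,30],[0,0,-40,0,0,0,30],[0,0,-20,0,0,0,30],[0,0,0,0,0,0,30]]])

```text
time_s: 10.35
eef_pos: [0.304, 0.3866, 0.1418]
eef_rot: [0.351, 0.365, 0.849, -0.15]
wrist_force: [-0.6, 0.8, -0.5]
opening: 0.35
grasp_force: 0.0
```

```bash
python3 - <<'E'
from h import *
for cn in ('top','side','wrist'):
    c=cam(cn);W=cloud(c);U=(W-O)@B
    if cn!='side': globals()[cn]=c['frame']
    sat=cv2.cvtColor(c['frame'],cv2.COLOR_BGR2HSV)[...,1]>90
    for s in (1,-1):
        m=~sat&(abs(U[...,2]-.05)<.013)&(U[...,0]<-.021)&(U[...,0]>-.095)&(abs(U[...,1]-s*.047)<.014)
        if m.sum()>5: print(cn,s,m.sum(),np.round(np.percentile(U[m],[2,10,50,90,98],axis=0),4).T.tolist())
    m=~sat&(U[...,2]>.162)&(U[...,2]<.19)&(abs(U[...,0])<.03)&(abs(U[...,1])<.02)
    if m.sum()>5:print('pull',cn,np.round(np.percentile(U[m],[2,50,98],axis=0),4).T.tolist())
    if cn=='top':
        for y in np.arange(-.2,.21,.05):
            m=(abs(U[...,1]-y)<.025)&(U[...,2]>.19)&(U[...,0]>.01)&(U[...,0]<.3)
            if m.sum(): print('marm',round(y,2),np.round(np.nanpercentile(U[m][:,0],1),3),np.round(np.nanmax(U[m][:,2]),3))
cv2.imwrite('pics/w3.png',wrist)
T0,o=now();Rm=toolR(np.radians(45));print((T0[:3,3]-O)@B,np.round(o['q'],3))
k=O+B@[-.005,.0,.172]
print(step(T0,T(Rm,k-.07*Rm[:,2]),8))
E
```

```text
top 1 146 [[-0.0782, -0.0757, -0.0646, -0.044, -0.0404], [0.0392, 0.041, 0.0462, 0.0516, 0.0545], [0.0482, 0.0516, 0.0553, 0.0591, 0.0609]]
top -1 150 [[-0.078, -0.0757, -0.0649, -0.044, -0.0406], [-0.0547, -0.0526, -0.047, -0.0415, -0.0387], [0.0487, 0.0517, 0.0551, 0.0591, 0.0599]]
pull top [[-0.0179, -0.0065, 0.0062], [-0.0068, -0.0004, 0.0068], [0.1696, 0.1823, 0.1868]]
marm -0.2 0.086 0.335
marm -0.15 0.094 0.223
marm -0.1 0.065 0.255
marm -0.05 0.05 0.271
marm -0.0 0.031 0.29
marm 0.05 0.013 0.309
marm 0.1 0.01 0.327
marm 0.15 0.011 0.344
marm 0.2 0.011 0.345
side 1 125 [[-0.0779, -0.0769, -0.0694, -0.046, -0.0393], [0.0396, 0.0431, 0.0484, 0.0542, 0.0551], [0.046, 0.0498, 0.0555, 0.0597, 0.0611]]
side -1 117 [[-0.0777, -0.077, -0.0688, -0.0458, -0.0393], [-0.0533, -0.0506, -0.0446, -0.0398, -0.0385], [0.0459, 0.0495, 0.0554, 0.0597, 0.0611]]
pull side [[-0.0174, -0.0099, 0.0029], [-0.0062, 0.0038, 0.0075], [0.1645, 0.1792, 0.1871]]
wrist 1 765 [[-0.0771, -0.0765, -0.0558, -0.0295, -0.0229], [0.037, 0.0375, 0.0429, 0.0505, 0.0526], [0.0436, 0.0463, 0.0541, 0.0582, 0.0588]]
wrist -1 639 [[-0.0774, -0.0767, -0.0687, -0.0317, -0.0221], [-0.0552, -0.0541, -0.048, -0.0419, -0.0401], [0.0438, 0.0468, 0.0546, 0.0583, 0.0589]]
pull wrist [[-0.0117, -0.0015, 0.0071], [-0.0085, -0.0084, -0.0082], [0.1629, 0.1701, 0.1796]]
[-0.1629153  -0.04741041  0.13822905] [ 1.094  0.402  1.747 -0.745  1.383  0.63 ]
[-1.69549e+01  5.89660e+00  2.21020e+00 -7.00000e-04  1.00000e-04
  5.00000e-04]
```

View pics/w3.png

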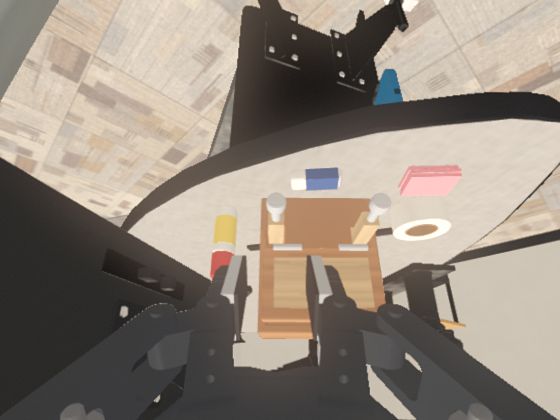

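Wrist view: both supports are out to the same stop, knobs at (276,203) and (379,204), other items undisturbed. Next the pull.

Emit:
jog_arm(series=[[[-17,5.9,2.2,0,0,0,40],[-17,5.9,2.2,0,0,0,40],[-17,5.9,2.2,0,0,0,40],[-17,5.9,2.2,0,0,0,40],[-17,5.9,2.2,0,0,0,40],[-17,5.9,2.2,0,0,0,40],[-17,5.9,2.2,0,0,0,40],[-17,5.9,2.2,0,0,0,40],[0,0,0,0,0,0,40],[0,0,0,0,0,0,40]]])

```text
time_s: 11.5
eef_pos: [0.4144, 0.3358, 0.2227]
eef_rot: [0.35, 0.366, 0.848, -0.154]
wrist_force: [-0.6, 0.5, 0.0]
opening: 0.469
grasp_force: 0.0
```

```bash
python3 - <<'E'
from h import *
c=cam('wrist','w4.png');W=cloud(c);U=(W-O)@B
sat=cv2.cvtColor(c['frame'],cv2.COLOR_BGR2HSV)[...,1]>90
m=~sat&(U[...,2]>.162)&(U[...,2]<.19)&(abs(U[...,0])<.03)&(abs(U[...,1])<.015)
print('pull',m.sum(),np.round(np.percentile(U[m],[2,10,50,90,98],axis=0),4).T.tolist())
T0,o=now();Rm=toolR(np.radians(45));print((T0[:3,3]-O)@B,np.round(o['q'],3))
k=O+B@[-.005,.0,.172]
print(step(T0,T(Rm,k+.01*Rm[:,2]),6))
E
```

```text
pull 684 [[-0.0166, -0.0159, -0.0137, -0.0061, -0.0025], [-0.0075, -0.0062, -0.0006, 0.0043, 0.0056], [0.1634, 0.167, 0.1772, 0.1841, 0.1848]]
[-0.05391208  0.00026378  0.22214652] [ 0.882  0.271  1.719 -0.798  1.366  0.384]
[ 1.46400e-01  3.40000e-03  1.33409e+01 -1.00000e-03  0.00000e+00
  4.00000e-04]
```

View pics/w4.png

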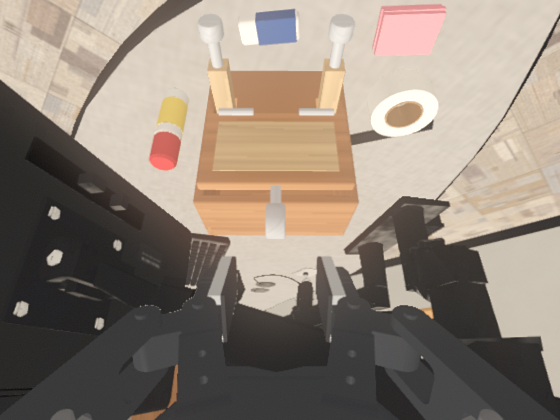

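Wrist view: the pull is at (276,218), centred between the open fingers. I'll advance and pinch.

Emit:
jog_arm(series=[[[0.1,-0.2,15,-0.001,0,0,40],[0.1,-0.2,15,-0.001,0,0,40],[0.1,-0.2,15,-0.001,0,0,40],[0.1,-0.2,15,-0.001,0,0,40],[0.1,-0.2,10,-0.001,0,0,40],[0.1,0,7,0,0,0,40],[0,0,4,0,0,0,40],[0,0,0,0,0,0,5],[0,0,0,0,0,0,5],[0,0,0,0,0,0,5]]])

```text
time_s: 12.55
eef_pos: [0.4518, 0.2949, 0.1653]
eef_rot: [0.352, 0.364, 0.849, -0.152]
wrist_force: [-2.0, -2.0, 1.3]
opening: 0.149
grasp_force: 60.8
```

Emit:
jog_arm(series=[[[0,0,0,0,0,0,5],[0,0,0,0,0,0,5],[0,0,0,0,0,0,5],[0,0,0,0,0,0,5],[0,0,0,0,0,0,5],[0,0,0,0,0,0,5],[0,0,0,0,0,0,5],[0,0,0,0,0,0,5],[0,0,0,0,0,0,5],[0,0,0,0,0,0,5]]])

```text
time_s: 13.55
eef_pos: [0.452, 0.2948, 0.1653]
eef_rot: [0.352, 0.364, 0.849, -0.152]
wrist_force: [-4.9, -0.7, 4.5]
opening: 0.146
grasp_force: 61.4
```

```bash
python3 - <<'E'
from h import *
T0,o=now();p=(T0[:3,3]-O)@B;print(p,o['wrist_force'])
# disc path about hinge; work in tool axes (x_t,z_t) with constant orientation
RT=T0[:3,:3]
for hx,d0 in ((.0035,np.array([-.0045,.172])),):
    h=np.array([hx,.068]);v=d0-h;r=np.hypot(*v);a0=np.arctan2(-v[0],v[1]);print('r',r,'a0',a0)
    a1=np.arctan2(104,-5)  # final angle of the disc vector
    th=np.linspace(a0,a1,41);P=np.stack([h[0]-r*np.sin(th),0*th,h[1]+r*np.cos(th)],1)
    D=np.diff(P,axis=0)@B.T@RT*1e3
    print(np.round(D,2).tolist())
E
```

```text
[ 0.00228912 -0.00040787  0.16526447] [-4.93017446 -0.6528947   4.47381849]
r 0.10430723848324236 a0 0.07677189126977806
[[3.1, 0.01, -2.56], [3.2, 0.01, -2.44], [3.29, 0.01, -2.31], [3.38, 0.01, -2.18], [3.46, 0.01, -2.05], [3.53, 0.01, -1.92], [3.61, 0.01, -1.78], [3.67, 0.01, -1.64], [3.73, 0.01, -1.5], [3.79, 0.01, -1.35], [3.84, 0.01, -1.21], [3.88, 0.01, -1.06], [3.92, 0.01, -0.91], [3.95, 0.01, -0.75], [3.98, 0.01, -0.6], [4.0, 0.01, -0.45], [4.01, 0.01, -0.29], [4.02, 0.01, -0.14], [4.02, 0.01, 0.02], [4.02, 0.01, 0.17], [4.01, 0.01, 0.33], [3.99, 0.01, 0.48], [3.97, 0.01, 0.63], [3.94, 0.01, 0.79], [3.91, 0.01, 0.94], [3.87, 0.01, 1.09], [3.83, 0.01, 1.24], [3.78, 0.01, 1.38], [3.72, 0.01, 1.53], [3.66, 0.01, 1.67], [3.59, 0.01, 1.81], [3.52, 0.01, 1.95], [3.44, 0.01, 2.08], [3.36, 0.01, 2.21], [3.27, 0.01, 2.34], [3.18, 0.01, 2.46], [3.08, 0.01, 2.58], [2.98, 0.01, 2.7], [2.87, 0.01, 2.81], [2.76, 0.01, 2.92]]
```

Emit:
jog_arm(series=[[[3.1,0,-2.6,0,0,0,5],[3.2,0,-2.4,0,0,0,5],[3.3,0,-2.3,0,0,0,5],[3.4,0,-2.2,0,0,0,5],[3.5,0,-2,0,0,0,5],[3.5,0,-1.9,0,0,0,5],[3.6,0,-1.8,0,0,0,5],[3.7,0,-1.6,0,0,0,5],[3.7,0,-1.5,0,0,0,5],[3.8,0,-1.4,0,0,0,5]]])

```text
time_s: 14.55
eef_pos: [0.4259, 0.3222, 0.153]
eef_rot: [0.352, 0.364, 0.849, -0.152]
wrist_force: [6.6, -4.8, -6.4]
opening: 0.143
grasp_force: 58.4
```

```bash
python3 - <<'E'
from h import *
T0,o=now();p=(T0[:3,3]-O)@B;print(p,o['wrist_force']@B,o['opening'],np.round(o['q'],3))
d=p-np.array([.00229,-.0004,.16526])+[-.0045,0,.172];print('disc if rigid',d)
E
```

```text
[-0.03557126 -0.00055773  0.15304025] [ 7.98940685  1.4699531  -6.39236066] 0.14256462707911655 [ 0.849  0.357  1.773 -0.839  1.245  0.468]
disc if rigid [-4.23612554e-02 -1.57725606e-04  1.59780246e-01]
```

Forces are small, so I continue.

Emit:
jog_arm(series=[[[3.8,0,-1.2,0,0,0,5],[3.9,0,-1.1,0,0,0,5],[3.9,0,-0.9,0,0,0,5],[4,0,-0.8,0,0,0,5],[4,0,-0.6,0,0,0,5],[4,0,-0.4,0,0,0,5],[4,0,-0.3,0,0,0,5],[4,0,-0.1,0,0,0,5],[4,0,0,0,0,0,5],[4,0,0.2,0,0,0,5]]])

```text
time_s: 15.55
eef_pos: [0.4043, 0.3451, 0.1293]
eef_rot: [0.352, 0.364, 0.849, -0.152]
wrist_force: [4.6, -4.3, -0.4]
opening: 0.147
grasp_force: 58.5
```

```bash
python3 - <<'E'
from h import *
T0,o=now();p=(T0[:3,3]-O)@B;print(p,o['wrist_force']@B,o['opening'],np.round(o['q'],3))
d=p-np.array([.00229,-.0004,.16526])+[-.0045,0,.172];v=d-[.0035,0,.068];print('disc if rigid',d,np.hypot(v[0],v[2]),np.arctan2(-v[0],v[2]))
c=cam('side');cv2.imwrite('pics/s5.png',cv2.resize(c['frame'][120:330,200:480],(560,420)))
E
```

```text
[-0.06703616 -0.00049499  0.12933114] [ 6.22797832  0.39880518 -0.4334555 ] 0.14658602570396947 [ 0.907  0.416  1.752 -0.828  1.256  0.532]
disc if rigid [-7.38261551e-02 -9.49914339e-05  1.36071136e-01] 0.10301948276188973 0.8489657138460583
```

View pics/s5.png

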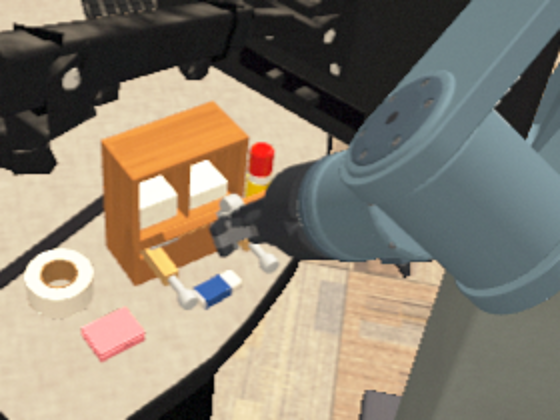

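Side view: the flap is halfway down, still held by the pull at about (230,210); nothing else is disturbed.

Emit:
jog_arm(series=[[[4,0,0.3,0,0,0,5],[4,0,0.5,0,0,0,5],[4,0,0.6,0,0,0,5],[3.9,0,0.8,0,0,0,5],[3.9,0,0.9,0,0,0,5],[3.9,0,1.1,0,0,0,5],[3.8,0,1.2,0,0,0,5],[3.8,0,1.4,0,0,0,5],[3.7,0,1.5,0,0,0,5],[3.7,0,1.7,0,0,0,5]]])

```text
time_s: 16.6
eef_pos: [0.3892, 0.3611, 0.0953]
eef_rot: [0.351, 0.364, 0.849, -0.151]
wrist_force: [-2.7, -1.1, 4.3]
opening: 0.14
grasp_force: 58.4
```

Emit:
jog_arm(series=[[[3.6,0,1.8,0,0,0,5],[3.5,0,2,0,0,0,5],[3.4,0,2.1,0,0,0,5],[3.4,0,2.2,0,0,0,5],[3.3,0,2.3,0,0,0,5],[3.2,0,2.5,0,0,0,5],[3.1,0,2.6,0,0,0,5],[0,0,0,0,0,0,5],[0,0,0,0,0,0,5],[0,0,0,0,0,0,5]]])

```text
time_s: 17.6
eef_pos: [0.3843, 0.3664, 0.0671]
eef_rot: [0.35, 0.364, 0.85, -0.15]
wrist_force: [-9.3, 7.2, 3.3]
opening: 0.135
grasp_force: 58.4
```

```bash
python3 - <<'E'
from h import *
T0,o=now();p=(T0[:3,3]-O)@B;print(p,o['wrist_force']@B,o['opening'],np.round(o['q'],3))
d=p-np.array([.00229,-.0004,.16526])+[-.0045,0,.172];v=d-[.0035,0,.068];print('disc if rigid',d,np.hypot(v[0],v[2]),np.arctan2(-v[0],v[2]))
for n in ('top','side','wrist'):
    c=cam(n);U=(cloud(c)-O)@B;sat=cv2.cvtColor(c['frame'],cv2.COLOR_BGR2HSV)[...,1]>70
    m=sat&(U[...,0]<-.012)&(U[...,0]>-.07)&(abs(U[...,1])<.06)&(U[...,2]>.06)&(U[...,2]<.12)
    P=U[m]
    if len(P)>20: print(n,len(P),np.polyfit(P[:,0],P[:,2],1))
E
```

```text
[-0.09627659 -0.00037498  0.06705634] [-11.56401838  -1.82167335   3.28124528] 0.13475196557032124 [ 0.956  0.539  1.729 -0.83   1.212  0.638]
disc if rigid [-1.03066590e-01  2.50218563e-05  7.37963434e-02] 0.10672411025798442 1.5164581199351679
top 2255 [-0.31135941  0.06949794]
side 1158 [-0.26230091  0.07290807]
wrist 697 [-0.32165098  0.05874486]
```

```bash
python3 - <<'E'
from h import *
for n in ('top','side','wrist'):
    c=cam(n);U=(cloud(c)-O)@B;h=cv2.cvtColor(c['frame'],cv2.COLOR_BGR2HSV)
    g=(h[...,1]>60)&(h[...,0]>3)&(h[...,0]<28)&(U[...,2]>.03)&(U[...,2]<.13)&(abs(U[...,1])>.02)&(abs(U[...,1])<.058)
    print(n,[(round(x,2),(g&(abs(U[...,0]-x)<.005)).sum(),np.round(np.percentile(U[g&(abs(U[...,0]-x)<.005)][:,2],[10,50,90]),3).tolist()) for x in np.arange(-.09,0,.01) if (g&(abs(U[...,0]-x)<.005)).sum()>5])
    if n=='wrist': cv2.imwrite('pics/w6.png',c['frame'])
E
```

```text
top [(np.float64(-0.07), np.int64(141), [0.085, 0.09, 0.092]), (np.float64(-0.06), np.int64(253), [0.086, 0.089, 0.091]), (np.float64(-0.05), np.int64(253), [0.083, 0.085, 0.087]), (np.float64(-0.04), np.int64(245), [0.08, 0.082, 0.085]), (np.float64(-0.03), np.int64(245), [0.076, 0.079, 0.081]), (np.float64(-0.02), np.int64(234), [0.073, 0.076, 0.078]), (np.float64(-0.01), np.int64(235), [0.07, 0.072, 0.075])]
side [(np.float64(-0.07), np.int64(155), [0.085, 0.089, 0.093]), (np.float64(-0.06), np.int64(124), [0.089, 0.091, 0.092]), (np.float64(-0.05), np.int64(113), [0.085, 0.087, 0.089]), (np.float64(-0.04), np.int64(133), [0.055, 0.084, 0.085]), (np.float64(-0.03), np.int64(122), [0.058, 0.081, 0.082]), (np.float64(-0.02), np.int64(119), [0.072, 0.077, 0.079]), (np.float64(-0.01), np.int64(108), [0.072, 0.074, 0.076])]
wrist [(np.float64(-0.07), np.int64(71), [0.051, 0.081, 0.082]), (np.float64(-0.06), np.int64(151), [0.076, 0.077, 0.079]), (np.float64(-0.05), np.int64(101), [0.073, 0.074, 0.076]), (np.float64(-0.04), np.int64(742), [0.046, 0.056, 0.071]), (np.float64(-0.03), np.int64(316), [0.048, 0.058, 0.069]), (np.float64(-0.02), np.int64(315), [0.049, 0.058, 0.066]), (np.float64(-0.01), np.int64(261), [0.048, 0.058, 0.063])]
```

View pics/w6.png

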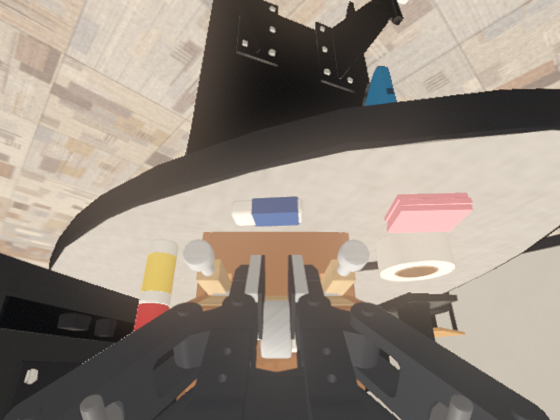

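Wrist view: the disc at (278,330) has slid toward the edge of the pads. The depth data put the flap about 0.33 rad above level, with the disc about 21 mm off the pad centre. From here I'll turn the tool along with the flap, about the hinge axis, so nothing turns between the pads.

```bash
python3 - <<'E'
from h import *
T0,o=now()
H=O+B@[.0035,0,.068]
Q=R.from_rotvec(-UY*.33).as_matrix()
T1=T(Q@T0[:3,:3],H+Q@(T0[:3,3]-H))
print(step(T0,T1,20),(T1[:3,3]-O)@B,o['wrist_force'],o['opening'],np.round(o['q'],3))
E
```

```text
[ 1.1392e+00 -1.0000e-04  1.1883e+00  0.0000e+00 -1.6500e-02 -0.0000e+00] [-0.09058581 -0.00039384  0.03481258] [-8.87780867  7.11180281  3.10647741] 0.13652037375577727 [ 0.956  0.539  1.729 -0.83   1.212  0.638]
```

Emit:
jog_arm(series=[[[1.1,0,1.2,0,-0.0165,0,9],[1.1,0,1.2,0,-0.0165,0,9],[1.1,0,1.2,0,-0.0165,0,9],[1.1,0,1.2,0,-0.0165,0,9],[1.1,0,1.2,0,-0.0165,0,9],[1.1,0,1.2,0,-0.0165,0,9],[0,0,0,0,0,0,9],[0,0,0,0,0,0,9],[0,0,0,0,0,0,9],[0,0,0,0,0,0,9]]])

```text
time_s: 18.9
eef_pos: [0.3847, 0.3659, 0.057]
eef_rot: [0.392, 0.356, 0.832, -0.168]
wrist_force: [-10.5, 7.5, 2.9]
opening: 0.135
grasp_force: 58.7
```

```bash
cat > fl.py <<'E'
from h import *
T0,o=now();print((T0[:3,3]-O)@B,o['wrist_force']@B,o['opening'],o['grasp_force'],np.round(o['q'],3))
for n in ('top','side'):
    c=cam(n);U=(cloud(c)-O)@B;h=cv2.cvtColor(c['frame'],cv2.COLOR_BGR2HSV)
    g=(h[...,1]>60)&(h[...,0]>3)&(h[...,0]<28)&(U[...,2]>.06)&(U[...,2]<.16)&(abs(U[...,1])>.02)&(abs(U[...,1])<.058)&(U[...,0]<-.01)&(U[...,0]>-.06)
    P=U[g]
    for _ in range(3):
        p=np.polyfit(P[:,0],P[:,2],1);P=P[abs(P[:,2]-np.polyval(p,P[:,0]))<.005]
    print(n,len(P),'angle above level %.3f'%np.arctan(-p[0]),p[1])
E
python3 fl.py
```

```text
[-0.09567205 -0.00041207  0.05702838] [-12.66795581  -2.41156906   2.87717613] 0.1349056775539311 58.69655728340149 [ 0.991  0.614  1.702 -0.907  1.264  0.721]
top 1214 angle above level 0.214 0.06884562696325056
side 603 angle above level 0.210 0.07068790830350316
```

Emit:
jog_arm(series=[[[1.1,0,1.2,0,-0.0165,0,9],[1.1,0,1.2,0,-0.0165,0,9],[1.1,0,1.2,0,-0.0165,0,9],[1.1,0,1.2,0,-0.0165,0,9],[1.1,0,1.2,0,-0.0165,0,9],[1.1,0,1.2,0,-0.0165,0,9],[1.1,0,1.2,0,-0.0165,0,9],[1.1,0,1.2,0,-0.0165,0,9],[1.1,0,1.2,0,-0.0165,0,9],[0,0,0,0,0,0,9]]])

```text
time_s: 20.0
eef_pos: [0.3866, 0.3639, 0.0419]
eef_rot: [0.452, 0.342, 0.801, -0.194]
wrist_force: [-10.4, 10.9, 1.1]
opening: 0.137
grasp_force: 58.9
```

```bash
python3 fl.py
```

```text
[-0.0928759  -0.00041528  0.04190268] [-15.06748793  -0.08454985   1.12214068] 0.1366560122909212 58.920897245407104 [ 1.033  0.732  1.654 -1.008  1.35   0.826]
top 1207 angle above level 0.057 0.06843352479164991
side 689 angle above level 0.056 0.06995109375541443
```

Emit:
jog_arm(series=[[[1.1,0,1.2,0,-0.0165,0,9],[0,0,0,0,0,0,9],[1.1,0,1.2,0,-0.0165,0,9],[0,0,0,0,0,0,9],[1.1,0,1.2,0,-0.0165,0,9],[0,0,0,0,0,0,9],[0.6,0,0.6,0,-0.008,0,9],[0,0,0,0,0,0,9],[0,0,0,0,0,0,9],[0,0,0,0,0,0,9]]])

```text
time_s: 21.1
eef_pos: [0.3877, 0.3628, 0.0366]
eef_rot: [0.475, 0.337, 0.787, -0.203]
wrist_force: [-11.0, 10.8, -0.2]
opening: 0.136
grasp_force: 59.2
```

```bash
python3 fl.py
```

```text
[-0.09125075 -0.00035665  0.03662332] [-15.37479623  -0.58681433  -0.15359522] 0.13633440796266827 59.16592597961426 [ 1.045  0.777  1.634 -1.043  1.386  0.86 ]
top 1209 angle above level 0.004 0.06817060702708272
side 709 angle above level 0.007 0.06928915931227807
```

Emit:
jog_arm(series=[[[0.6,0,0.6,0,-0.008,0,9],[0,0,0,0,0,0,9],[0.6,0,0.6,0,-0.008,0,9],[0,0,0,0,0,0,9],[0,0,0,0,0,0,9],[0,0,0,0,0,0,9],[0,0,0,0,0,0,9],[0,0,0,0,0,0,9],[0,0,0,0,0,0,9],[0,0,0,0,0,0,9]]])

```text
time_s: 22.2
eef_pos: [0.3881, 0.3625, 0.0362]
eef_rot: [0.482, 0.335, 0.783, -0.206]
wrist_force: [-14.6, 11.6, 4.9]
opening: 0.131
grasp_force: 59.1
```

```bash
python3 fl.py
```

```text
[-0.09083119 -0.0002794   0.03622635] [-18.49670383  -2.60820486   4.92683051] 0.1307475002594934 59.058769941329956 [ 1.048  0.789  1.628 -1.054  1.399  0.87 ]
top 1215 angle above level -0.004 0.06829731285278842
side 726 angle above level -0.009 0.06965149651573202
```

The flap is resting (upward force has grown to 5 N). Release and withdraw.

Emit:
jog_arm(series=[[[0,0,0,0,0,0,16],[0,0,0,0,0,0,22],[0,0,0,0,0,0,30],[0,0,0,0,0,0,30],[0,0,0,0,0,0,30],[0,0,-5,0,0,0,30],[0,0,-15,0,0,0,30],[0,0,-25,0,0,0,30],[0,0,-30,0,0,0,30],[0,0,-30,0,0,0,30]]])

```text
time_s: 23.3
eef_pos: [0.3239, 0.4293, 0.0847]
eef_rot: [0.482, 0.335, 0.782, -0.208]
wrist_force: [0.8, -0.3, 0.0]
opening: 0.352
grasp_force: 0.0
```

```bash
python3 fl.py; python3 - <<'E'
from h import *
c=cam('side');t=cam('top');cv2.imwrite('pics/fin.png',np.hstack([cv2.resize(c['frame'][120:330,180:460],(400,300)),cv2.resize(t['frame'][130:280,180:380],(400,300))]))
E
```

```text
[-0.18349429 -0.00105978  0.08465842] [0.74356594 0.34466082 0.01791286] 0.3522471275854845 0.0 [ 1.19   0.768  1.515 -0.948  1.561  0.811]
top 1212 angle above level 0.003 0.06804768430864802
side 717 angle above level 0.008 0.06929591881481646
```

View pics/fin.png

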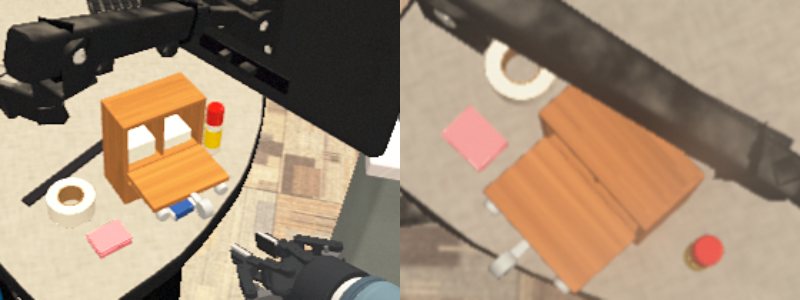

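The flap lies level (side view, around (180,175)) on both supports. The other items are where they were, and the gripper is clear.

```bash
python3 -c "
from bench import ctrl
print(ctrl.hand_in())"
```

```text
the job is handed in; nothing more can be done
None
```

Job handed in: both supports are out to their stops, and the flap was lowered under grip and released level on them at about 23 s. The pull slid partway out of the grip during lowering, but the flap never came loose. The other items look undisturbed.

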